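Fit the idler roller and hold the wire tensioner open

TASK

Get the wire tensioner ready for threading: slide the white roller whose bore fits over the idler pin fully down onto its block and let go of it, leaving the narrow-bored roller on the bench. Then, with the gripper, push the tensioner's sprung lever by its upright tab right back past the click, until the pawl has dropped into its notch, and finish while still holding it there (it springs back if let go). Do not disturb the spool, the parts box or the screwdriver.

Things in the scene. Friction and masses are not known exactly. Their poses are not given: they have to be found in the camera images.
- tensioner: grey steel plate fixed to the bench, carrying the whole tensioner, 12 mm high, from x = -65 to 65 and y = -155 to 190 mm in its own frame; origin at the underside. In this frame the lever pivot is at (0, -60), the idler pin at (0, 150) and an aluminium pawl guide, 100 mm high with the pawl, at (0, -125) mm. A dark notched sector turns with the lever under the pawl
- pivot (a point): point on the lever's upright pivot axis, at the top of the plate (12 mm above the bench)
- idler_seat (a point): centre of the top of the aluminium idler block (44 by 44 mm, top 30 mm above the bench), where the steel idler pin rises: pin 14 mm in diameter and 38 mm tall, its top 6 mm tapered. The roller sits here with its underside on the block; axes as the plate's
- tab (a point): middle of the lever's upright steel tab, 62 mm above the bench, 130 mm from the pivot axis. Tab: 8 mm thick (point x), 36 mm wide (point y, outward along the lever), 24 to 86 mm above the bench; push its -x face towards +x. The lever bar (22 mm wide, top 36 mm up) joins it to the pivot; a grey wire roller, 22 mm across, top 58 mm up, stands on the bar 82 mm from the pivot
- lever (a joint): lever angle, rad: 0 at rest (pointing 0.375 rad to the -x side of the plate's +y), growing clockwise from above, towards the plate's +x; stop at 0.75. A spring always pushes back: 4 N at the tab at rest, rising to about 8 N. The pawl rides up to the tooth crest at 0.50, then drops; from 0.68 to 0.75 it is in the notch, which does not lock: let go, the lever swings back
- pawl (a joint): height of the upright brass pawl pin with a dark head, m: 0 with the lever at rest, +0.005 on the crest of the tooth, about -0.007 once it has dropped into the notch. It moves only with the lever
- wide_roller: white nylon roller (tube) standing on the bench, 36 mm outside diameter, 30 mm high, 17 mm bore: it fits the idler pin. About 40 g. Origin at the centre of its underside, z along its bore
- narrow_roller: white nylon roller of the same outside (36 mm diameter, 30 mm high) but a 9 mm bore: it does not go on the idler pin. Origin at the centre of its underside
- wire_spool: bystander: metal wire spool, 68 mm in diameter, 55 mm high, standing; origin at its underside
- parts_box: bystander: open cardboard tray 80 by 100 by 35 mm high; origin at its underside
- driver: bystander: black-handled screwdriver, 190 mm long, lying along its own x

How it is judged:
On the way, in this order (a step that is already met when the one before it is completed fails the run):
1. the wide-bored roller is fully down on the idler pin and let go, the lever not yet pushed back (horizontal distance between wide_roller and idler_seat below 0.004 m and z of wide_roller in the frame of idler_seat below 0.004 m and angle between wide_roller's own z axis and vertical below 0.15 rad and contact force between the fingers and wide_roller below 0.1 N and value of joint lever below 0.3 rad), for 0.2 s.
2. the pawl rides over the crest of the tooth (value of joint lever above 0.5 rad and contact force between any of the fingers, the arm and lever above 1 N).
At the end, for the whole second after the job is handed in: Through the last second the gripper presses the lever (over 1.5 N), holding it beyond 0.67 rad, pawl in the notch. The wide-bored roller is upright on the idler pin, within 4 mm of block and pin axis, not touched by the fingers; the narrow one is on the bench, untouched (value of joint lever above 0.67 rad and value of joint pawl below -0.004 m and contact force between any of the fingers, the arm and lever above 1.5 N and horizontal distance between wide_roller and idler_seat below 0.004 m and z of wide_roller in the frame of idler_seat below 0.004 m and angle between wide_roller's own z axis and vertical below 0.15 rad and contact force between the fingers and wide_roller below 0.1 N and height (world z) of narrow_roller between -0.01 and 0.025 m and contact force between the fingers and narrow_roller below 0.1 N); the arm keeps its last pose, push and grip.
It fails at once if a bystander (spool, parts box or screwdriver) is moved more than 30 mm (distance of any of wire_spool, parts_box, driver from where it was at the start of the episode above 0.03 m).
It also fails if it takes over 51 s, if anything falls off the work surface, if the arm or the gripper's body presses on something with over 40 N, if the wrist force passes 120 N, or if a joint passes its speed limit or range.

ROBOT

A 7-joint arm with a two-finger parallel gripper is mounted at the origin on the work surface. World frame = base frame: x ahead of the robot, y to its left, z up, the work surface at z = 0. Lengths are in m, angles in rad, forces in N, time in s.
With the tool pointing down it reaches from about 0.4 to 0.875 m from the base axis. Payload 19.3 kg.
Tool frame: the origin (TCP) lies at the very end of the fingers, on their centre line; the grasp point (between the pads) lies 19 mm behind it; z points along the fingers, y is the line along which they close (so a half turn about z gives the same grasp; the last joint's range is limited). The gripper opens to 85 mm and grips with 20 to 120 N. Pads are 22 mm wide; open, the fingers measure 114 mm over their backs; the gripper's body (76 mm by 85 mm) begins 54 mm behind the grasp point. The pads swing forward as they close: fully open they stand 13 mm farther back than shut.
Start: joints at [1.176, 0.521, -0.036, 1.599, 0.021, 1.021, -0.113], TCP at [0.199, -0.592, 0.231] pointing down, gripper open.
Joint ranges: [-2.91, 2.91], [-0.3, 2.13], [-1.5, 1.42], [0.17, 2.43], [-1.26, 4.41], [0.16, 1.93], [-2.52, 2.52]. Speed limits (rad/s): [1.89, 1.89, 2.39, 2.39, 3.01, 3.01, 3.01].

INTERFACE

Orientations are given as [roll, pitch, yaw] about the fixed x, y, z axes, in that order (R = Rz(yaw) Ry(pitch) Rx(roll)).
In Python, from workcell import bot gives the robot as it stands.
- The arm moves only by the tool carry_out, never from a script. Its argument "rows" is a list that holds one entry, the list of rows, each a list of 4 numbers: the shift along the tool's x, y, z in m, then the turn about the tool's z in degrees. In form: [[[x, y, z, twist], ...]]. A call has 1 to 12 rows; each row is the pose to reach, as a shift and turn from the pose commanded when the call began, along the tool's axes at that moment; what a row does not reach only later rows make up. A row lasts 1/12 s, in which the tool goes at most 41.7 mm and 7.16 degrees, less where a joint would pass 70% of its speed; a pose out of reach is approached as far as the arm can. A call with a gripper value outside its range is refused whole. "grip" is the finger opening in m, from 0 to 0.0854, set as the call begins (left out, the last holds). The fingers move at their own pace and stop on an object; "grip_force" is the grip in N (left out, the last holds). Time passes only in rows, so rows that repeat a pose let the fingers close. It gives the time, the measured TCP pose, the force, the opening and the grip force at its end, in the units of the state.
- bot.observe(): the state, without advancing time (a new reading comes with each control period).
- bot.grab_frame(name): name is "side" or "top" or "wrist"; returns a dict with "pixels" (400x640x3 uint8, red, green, blue), "K" (3x3 intrinsics, pixels), "k1" (the pictures are not rectified: a ray, as slopes to the right and down, at radius r is drawn at 1 + k1 r^2 times it, then the intrinsics apply), "pose" (4x4, takes a point from camera to world coordinates). Camera axes: x right, y down, z forward; pixel columns grow to the right and rows downward; lengths in m; the calibration is good to about 2 mm. A picture is of the moment at which its call begins. There is no depth.
- bot.job_done(): hands the job in; it is judged then, once.
Trained networks look in a picture, given as the dict that the camera call returned (one of the last four; its "shot" number tells which), for a name from the list of things; names that differ only in an ending like _2 or _b are one class to them, and where a whole thing is asked for, a point or a joint stands for the part that bears it (a point fixed in the world has none). Each returns a list of dicts, best first, with "conf" (0 to 1); they miss things now and then, are a little off and sometimes report something else, mostly with a low value. They report only what shows in the picture. A call takes as long as a camera call.
- bot.look_for(picture, label): "position" ([column, row] in pixels, amid what is visible of it).
- bot.regions_of(picture, label): "region" (400x640 bool, what is visible of it) and "position" ([column, row] in pixels, amid what is visible of it).
- bot.spot_point(picture, label): "position" ([column, row] in pixels: a listed point, or the origin of a listed thing).
The state is a dict: "clock": time; "qpos": joint angles; "qd": joint speeds; "joint_efforts": joint torques, N m; "position": TCP position; "tool_rot": TCP orientation; "force": force on the tool from outside, world axes, zero at the start; "moment": the same for the moment, N m; "grip_width": finger opening in m; "finger_force": force on a finger pad.
Only numpy, scipy, OpenCV 4.12 (cv2) and the standard library are available. Lean on these libraries where they do the work, as an engineer would, in place of code of your own. Each camera call takes 0.05 s, during which the arm holds its last target. There are 200 camera calls.

## Working session

There is one attempt and no reset: what is moved stays moved. The work goes in short steps, Python scripts to look and compute and a tool call to move; the robot and the scene stay as the last step left them, time stands still between calls to the robot, and variables do not carry over. Pictures are saved under pics/ and viewed, at most 10 in all, crops included, and the job is handed in when it is done.

Besides the shell and the picture viewer there is one more tool, called as name(argument=value, ...) on one line, values as JSON. carry_out: Moves the arm, as the interface text tells. Its arguments: {"type":"object","properties":{"rows":{"type":"array","items":{"type":"array","items":{"type":"array","items":{"type":"number"}}}},"grip":{"type":"number"},"grip_force":{"type":"number"}},"required":["rows"]}

```bash
mkdir -p pics; cat > h.py <<'E'
import numpy as np, cv2
from workcell import bot
def ray(f,p):
    K=f["K"];d=np.array([(p[0]-K[0,2])/K[0,0],(p[1]-K[1,2])/K[1,1]]);u=d.copy()
    for _ in range(20): u=d/(1+f["k1"]*(u@u))
    T=np.array(f["pose"]);return T[:3,3],T[:3,:3]@np.array([u[0],u[1],1])
def atz(f,p,z):
    o,d=ray(f,p);return (o+d*(z-o[2])/d[2])
def proj(f,P):
    T=np.array(f["pose"]);c=T[:3,:3].T@(np.array(P)-T[:3,3]);u=c[:2]/c[2];u=u*(1+f["k1"]*(u@u));K=f["K"]
    return np.array([K[0,0]*u[0]+K[0,2],K[1,1]*u[1]+K[1,2]])
def tri(l):
    A=np.zeros((3,3));b=np.zeros(3)
    for f,p in l:
        o,d=ray(f,p);d=d/np.linalg.norm(d);M=np.eye(3)-np.outer(d,d);A+=M;b+=M@o
    return np.linalg.solve(A,b)
def save(f,n): cv2.imwrite("pics/"+n,f["pixels"][:,:,::-1])
E
cat > a.py <<'E'
from h import *
np.set_printoptions(precision=4,suppress=True)
print(bot.observe())
F={n:bot.grab_frame(n) for n in("top","side")}
for n,f in F.items():
    save(f,n+"0.png");print(n,np.array(f["pose"])[:3,3])
    for l,z in(("tensioner",0),("pivot",.012),("idler_seat",.03),("tab",.062),("wide_roller",0),("narrow_roller",0),("wire_spool",0),("parts_box",0),("driver",0.01)):
        for r in bot.spot_point(f,l)[:2]: print(l,np.round(r["position"]),round(r["conf"],2),atz(f,r["position"],z)[:2])
a,b=F["top"]["pixels"],F["side"]["pixels"]
E
python3 a.py
```

```text
{'clock': 0.0, 'qpos': array([ 1.1758,  0.522 , -0.0364,  1.6   ,  0.0212,  1.0211, -0.1128]), 'qd': array([-0.0011,  0.0002,  0.0006, -0.0002, -0.0022, -0.0002, -0.0003]), 'joint_efforts': array([  0.0005, -92.7115,   1.9802, -36.9946,   0.0178,   0.0079,
         0.    ]), 'position': array([ 0.1993, -0.592 ,  0.2307]), 'tool_rot': array([-3.1405,  0.0001,  0.3248]), 'force': array([ 0.1106, -0.0185,  0.138 ]), 'moment': array([ 0.0132, -0.0173, -0.0204]), 'finger_force': 0.0, 'grip_width': 0.08539091109992039}
top [0.3261 0.0255 1.562 ]
tensioner [308. 196.] 0.61 [0.5253 0.0506]
pivot [328. 197.] 0.58 [ 0.5214 -0.0089]
pivot [186. 226.] 0.41 [0.4235 0.4202]
idler_seat [255. 196.] 0.73 [0.5186 0.212 ]
tab [290. 211.] 0.9 [0.4717 0.1023]
wide_roller [412. 229.] 0.65 [ 0.4307 -0.269 ]
narrow_roller [191. 226.] 0.7 [0.4255 0.4079]
narrow_roller [402. 172.] 0.55 [ 0.6078 -0.2369]
parts_box [201. 169.] 0.67 [0.6018 0.3841]
driver [462. 205.] 0.85 [ 0.5075 -0.4207]
side [ 0.3325 -0.845   0.6006]
tensioner [332. 212.] 0.84 [0.5236 0.0678]
pivot [336. 221.] 0.78 [0.5236 0.0034]
idler_seat [327. 180.] 0.98 [0.5349 0.2073]
tab [312. 187.] 0.94 [0.4741 0.1109]
wide_roller [320. 302.] 0.76 [ 0.4366 -0.271 ]
narrow_roller [391. 280.] 0.75 [ 0.6058 -0.2288]
wire_spool [286. 164.] 0.65 [0.4217 0.3986]
parts_box [334. 161.] 0.6 [0.5972 0.4032]
driver [370. 358.] 0.6 [ 0.5008 -0.4267]
```

View pics/top0.png

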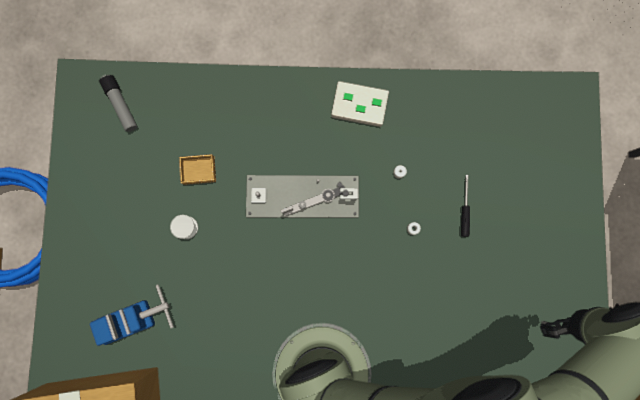

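View pics/side0.png

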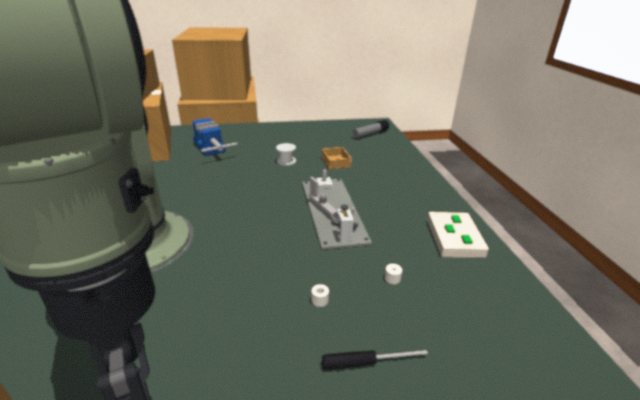

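The wide-bored roller is the nearer one: top view (414,229), side view (320,302). The narrow one is at (400,172) in the top view. The plate lies nearly square to the world, with the idler at (258,195) and the tab at about (288,211).

carry_out(rows=[[[0.02,-0.014,0.003,2],[0.05,-0.035,0.008,4],[0.082,-0.058,0.015,6],[0.114,-0.081,0.02,8],[0.146,-0.104,0.025,10],[0.178,-0.127,0.03,12],[0.21,-0.15,0.035,14],[0.242,-0.173,0.04,16],[0.274,-0.196,0.045,18],[0.3,-0.215,0.05,18.6],[0.324,-0.231,0.05,18.6],[0.324,-0.231,0.05,18.6]]], grip=0.07)

```text
clock: 2.0
position: [0.4363, -0.265, 0.1812]
tool_rot: [-3.14, -0.001, 0.007]
force: [0.8, 1.9, -0.3]
grip_width: 0.07
finger_force: 0.0
```

```bash
cat > b.py <<'E'
from h import *
np.set_printoptions(precision=4,suppress=True)
s=bot.observe();print(s["clock"],s["position"],s["tool_rot"],s["qpos"])
f=bot.grab_frame("wrist");save(f,"w1.png");print(np.array(f["pose"]))
for l,z in(("wide_roller",0.0),("narrow_roller",0.0)):
    for r in bot.regions_of(f,l)[:2]:
        m=r["region"].astype(np.uint8);c=max(cv2.findContours(m,0,1)[0],key=cv2.contourArea)
        print(l,r["conf"],np.array(r["position"]),cv2.boundingRect(c),atz(f,r["position"],.02))
    for r in bot.spot_point(f,l)[:2]: print(l,r,atz(f,r["position"],z))
E
python3 b.py
```

```text
2.0 [ 0.4363 -0.265   0.1812] [-3.1399 -0.0013  0.0068] [ 0.4732  0.4071 -0.0546  1.9478  0.0275  0.787  -1.1603]
[[ 0.0057 -0.9522 -0.3055  0.5149]
 [-1.     -0.0061  0.     -0.2632]
 [-0.0019  0.3055 -0.9522  0.325 ]
 [ 0.      0.      0.      1.    ]]
wide_roller 0.78 [326.1 186. ] (306, 162, 40, 44) [ 0.4326 -0.2672  0.02  ]
wide_roller 0.61 [50.6 72.2] (48, 26, 34, 28) [ 0.5365 -0.0219  0.02  ]
wide_roller {'position': [326.5, 174.3], 'conf': 0.83} [ 0.4389 -0.2677  0.    ]
```

View pics/w1.png

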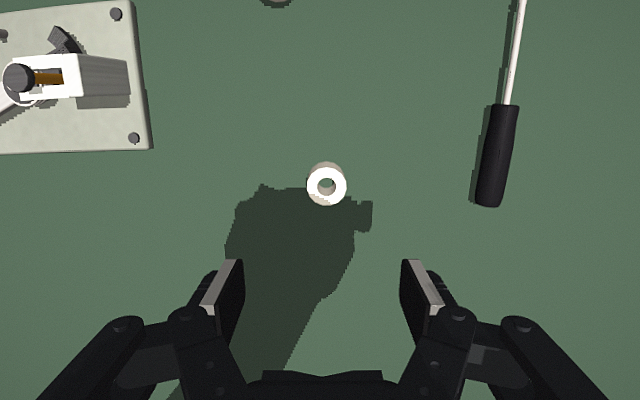

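Wrist view shows the wide-bored roller at (326,186), between the fingers, with nothing near them. Going down and gripping.

carry_out(rows=[[[0,0.003,0.03,0],[0.001,0.003,0.065,0],[0.001,0.003,0.1,0],[0.001,0.003,0.13,0],[0.001,0.003,0.155,0],[0.001,0.003,0.168,0],[0.001,0.003,0.173,0],[0.001,0.003,0.173,0],[0.001,0.003,0.173,0]]])

```text
clock: 3.0
position: [0.4337, -0.2737, 0.0089]
tool_rot: [3.141, -0.0, -0.001]
force: [0.6, -1.2, 0.1]
grip_width: 0.07
finger_force: 0.0
```

carry_out(rows=[[[0,0,0,0],[0,0,0,0],[0,0,0,0],[0,0,0,0],[0,0,0,0],[0,0,0,0],[0,0,0,0],[0,0,0,0]]], grip=0.02, grip_force=25)

```text
clock: 3.67
position: [0.4342, -0.2733, 0.0093]
tool_rot: [3.141, -0.001, -0.0]
force: [-1.8, 0.9, 11.5]
grip_width: 0.0341
finger_force: 23.8
```

carry_out(rows=[[[0,0,-0.02,0],[0,0,-0.055,0],[0,0,-0.095,0],[0,0,-0.135,0],[0,-0.015,-0.165,0],[0,-0.045,-0.19,0],[0.005,-0.08,-0.2,0],[0.01,-0.115,-0.2,0],[0.015,-0.15,-0.2,0],[0.02,-0.185,-0.2,0],[0.025,-0.22,-0.2,0],[0.03,-0.255,-0.2,0]]])

```text
clock: 4.67
position: [0.4637, -0.0163, 0.209]
tool_rot: [3.141, -0.001, -0.0]
force: [1.7, -0.7, -0.0]
grip_width: 0.0344
finger_force: 26.2
```

carry_out(rows=[[[0.005,-0.035,0,0],[0.01,-0.07,0,0],[0.013,-0.105,0,0],[0.016,-0.14,0,0],[0.016,-0.17,0,0],[0.016,-0.195,0,0],[0.016,-0.215,0.01,0],[0.016,-0.225,0.03,0],[0.016,-0.228,0.04,0],[0.016,-0.228,0.04,0],[0.016,-0.228,0.04,0],[0.016,-0.228,0.04,0]]])

```text
clock: 5.67
position: [0.4802, 0.209, 0.1691]
tool_rot: [3.141, -0.001, -0.001]
force: [0.5, -0.1, -1.0]
grip_width: 0.0343
finger_force: 26.2
```

```bash
cat > c.py <<'E'
from h import *
import pickle
np.set_printoptions(precision=4,suppress=True)
s=bot.observe();print(s["clock"],s["position"],s["tool_rot"],s["grip_width"],s["finger_force"])
F={n:bot.grab_frame(n) for n in("wrist","top","side")};save(F["wrist"],"w2.png");pickle.dump(F,open("F2.pkl","wb"))
for l,z in(("idler_seat",.03),("tab",.062),("pivot",.012),("wide_roller",s["position"][2]-.009)):
  L=[]
  for n,f in F.items():
    r=bot.spot_point(f,l)
    if r: print(l,n,np.array(r[0]["position"]),round(r[0]["conf"],2),atz(f,r[0]["position"],z)); L.append((f,r[0]["position"]))
  if len(L)>1: print("  tri",tri(L))
E
python3 c.py
```

```text
5.6667 [0.4802 0.209  0.1691] [ 3.1415 -0.0007 -0.0012] 0.03428895169077158 26.17810232564807
idler_seat wrist [325.6 139.2] 0.94 [0.5222 0.2073 0.03  ]
idler_seat top [259.3 194.1] 0.93 [0.5235 0.1989 0.03  ]
  tri [0.5229 0.2036 0.0215]
tab wrist [443.5 203.3] 0.68 [0.477  0.1158 0.062 ]
tab top [288.1 210.2] 0.94 [0.4734 0.1086 0.062 ]
tab side [313.6 187.5] 0.58 [0.4768 0.1076 0.062 ]
  tri [0.4756 0.1116 0.0583]
pivot wrist [560.7 132.4] 0.97 [ 0.5277 -0.0053  0.012 ]
pivot top [325.7 198.7] 0.97 [ 0.5164 -0.0028  0.012 ]
pivot side [337.9 221.5] 0.6 [0.5283 0.0004 0.012 ]
  tri [ 0.5238 -0.0035  0.0138]
wide_roller wrist [325.4 255. ] 0.89 [0.4823 0.2088 0.1601]
wide_roller side [312.5 143.3] 0.4 [0.4857 0.1971 0.1601]
  tri [0.4844 0.2078 0.1574]
```

View pics/w2.png

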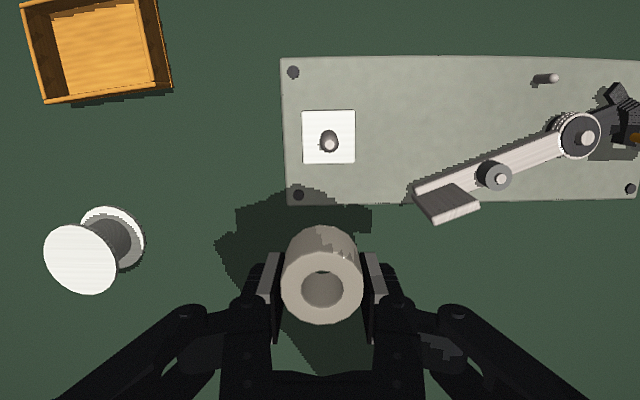

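The wrist view shows the roller held upright with its top centred near (322,286). The idler block's corners are at (302,110)–(355,163), with the pin at about (329,142). Now refining these.

```bash
cat > d.py <<'E'
from h import *
import pickle
np.set_printoptions(precision=4,suppress=True)
f=pickle.load(open("F2.pkl","rb"))["wrist"];g=cv2.cvtColor(f["pixels"],cv2.COLOR_RGB2GRAY)
m=(g[100:172,295:362]>235).astype(np.uint8)
c=max(cv2.findContours(m,0,1)[0],key=cv2.contourArea);(cc,wh,a)=cv2.minAreaRect(c);cc=np.array(cc)+[295,100]
print("block",cc,wh,a,atz(f,cc,.03))
box=cv2.boxPoints((cc,wh,a));P=np.array([atz(f,p,.03) for p in box]);print(P, np.linalg.norm(P[0]-P[1]),np.linalg.norm(P[2]-P[1]),P.mean(0))
for q in((330,134),(329,149)): print("pin",q,atz(f,q,.068),atz(f,q,.03))
for z in(.188,.190,.192):
  for x in((283,284),(363,284),(322,325),(302,289),(343,289),(322,307)): print(z,x,atz(f,x,z)[:2])
im=cv2.resize(f["pixels"][90:340,240:400],None,fx=3,fy=2.4*1.0,interpolation=cv2.INTER_CUBIC)
im=cv2.resize(f["pixels"][90:335,240:400],(480,735))[:, :]
a_=cv2.resize(f["pixels"][215:335,270:375],None,fx=4.5,fy=4.5);b_=cv2.resize(f["pixels"][100:175,295:362],None,fx=4.5,fy=4.5)
o=np.zeros((540,774,3),np.uint8);o[:,:472]=a_[:540,:472];o[:b_.shape[0],473:473+b_.shape[1]]=b_[:,:301];cv2.imwrite("pics/z2.png",o[:,:,::-1])
E
python3 d.py
```

```text
block [328.  136.5] (51.0, 52.0) 90.0 [0.5244 0.2054 0.03  ]
[[0.5449 0.2263 0.03  ]
 [0.5448 0.1845 0.03  ]
 [0.5031 0.1835 0.03  ]
 [0.5032 0.2271 0.03  ]] 0.04182926364714729 0.041688873763757454 [0.524  0.2054 0.03  ]
pin (330, 134) [0.5308 0.2046 0.068 ] [0.5264 0.2037 0.03  ]
pin (329, 149) [0.5201 0.2053 0.068 ] [0.5141 0.2045 0.03  ]
0.188 (283, 284) [0.4828 0.2268]
0.188 (363, 284) [0.4827 0.1934]
0.188 (322, 325) [0.4621 0.2105]
0.188 (302, 289) [0.4804 0.2189]
0.188 (343, 289) [0.4804 0.2017]
0.188 (322, 307) [0.4715 0.2105]
0.19 (283, 284) [0.484  0.2265]
0.19 (363, 284) [0.4839 0.1936]
0.19 (322, 325) [0.4637 0.2105]
0.19 (302, 289) [0.4817 0.2188]
0.19 (343, 289) [0.4816 0.2018]
0.19 (322, 307) [0.4729 0.2105]
0.192 (283, 284) [0.4852 0.2263]
0.192 (363, 284) [0.4852 0.1939]
0.192 (322, 325) [0.4652 0.2105]
0.192 (302, 289) [0.4829 0.2186]
0.192 (343, 289) [0.4829 0.202 ]
0.192 (322, 307) [0.4743 0.2105]
```

View pics/z2.png

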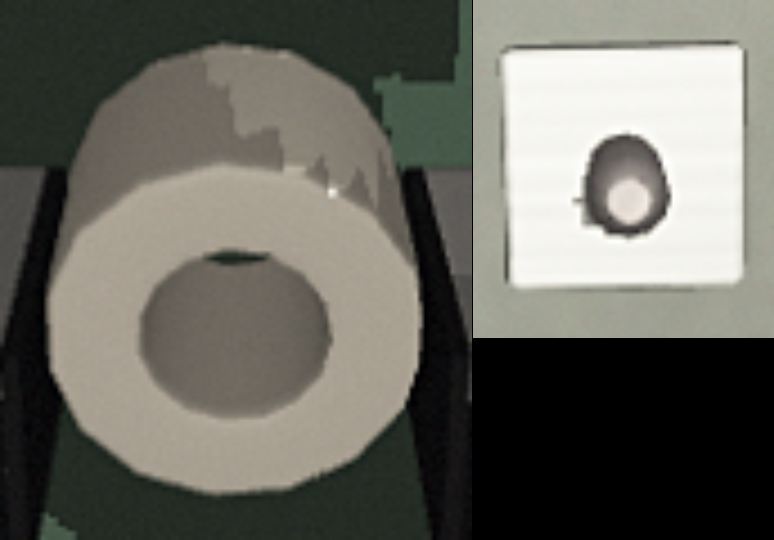

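Roller centred at about (0.482, 0.2105) in the wrist view, and the pin and block both at (0.5237, 0.205). That gives a shift of +0.042 in x and −0.0055 in y. Stopping just above the pin for a check.

carry_out(rows=[[[0.02,0.003,0,0],[0.04,0.005,0,0],[0.042,0.0055,0.01,0],[0.042,0.0055,0.04,0],[0.042,0.0055,0.065,0],[0.042,0.0055,0.08,0],[0.042,0.0055,0.08,0],[0.042,0.0055,0.08,0],[0.042,0.0055,0.08,0]]])

```text
clock: 7.17
position: [0.5221, 0.2048, 0.0892]
tool_rot: [-3.141, -0.001, 0.0]
force: [-0.1, -0.3, -0.8]
grip_width: 0.034
finger_force: 26.2
```

```bash
cat > e.py <<'E'
from h import *
import pickle
np.set_printoptions(precision=4,suppress=True)
s=bot.observe();print(s["clock"],s["position"],s["tool_rot"],s["force"])
F={n:bot.grab_frame(n) for n in("wrist","side")};pickle.dump(F,open("F3.pkl","wb"))
w=F["wrist"]["pixels"][90:340,240:420];v=F["side"]["pixels"][135:205,285:355]
a_=cv2.resize(w,None,fx=2.4,fy=2.4,interpolation=2);b_=cv2.resize(v,None,fx=5,fy=5,interpolation=2)
o=np.zeros((600,a_.shape[1]+b_.shape[1],3),np.uint8);o[:a_.shape[0],:a_.shape[1]]=a_;o[:b_.shape[0],a_.shape[1]:]=b_;cv2.imwrite("pics/z3.png",o[:,:,::-1]);print(o.shape)
E
python3 e.py
```

```text
7.1667 [0.5221 0.2048 0.0892] [-3.1411 -0.0009  0.0002] [-0.0848 -0.2868 -0.8272]
(600, 782, 3)
```

View pics/z3.png

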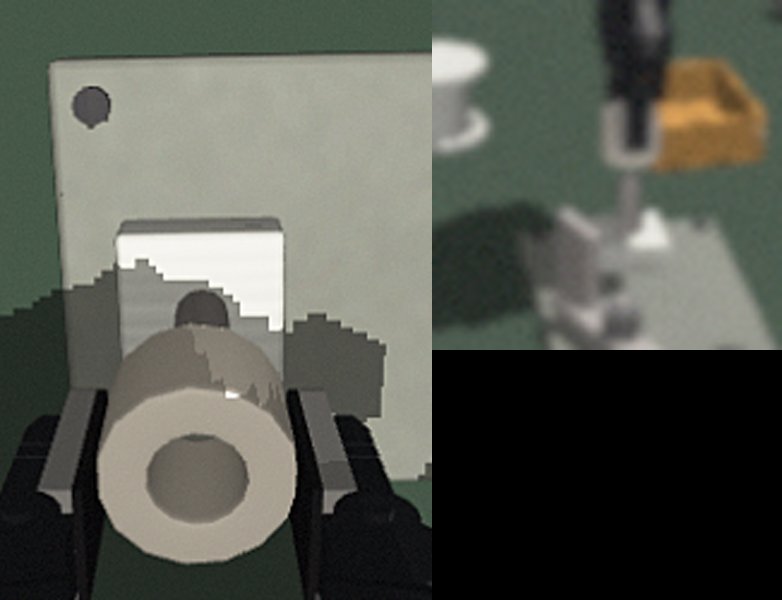

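```bash
python3 - <<'E'
from h import *
import pickle
f=pickle.load(open("F3.pkl","rb"))["wrist"]
np.set_printoptions(precision=4,suppress=True)
px=lambda x,y:(240+x/2.4,90+y/2.4)
print("block far edge L,R",atz(f,px(118,232),.03),atz(f,px(283,232),.03))
print("pin base far",atz(f,px(202,290),.03))
print("roller top L,R,near",atz(f,px(98,475),.1102),atz(f,px(296,475),.1102),atz(f,px(197,563),.1102),"far",atz(f,px(197,389),.1102))
print("bore",[atz(f,px(*p),.1102) for p in((147,478),(248,478),(197,434),(197,522))])
print("roller bottom far", atz(f,px(200,322),.0802))
E
```

```text
block far edge L,R [0.5455 0.2264 0.03  ] [0.5454 0.1841 0.03  ]
pin base far [0.5297 0.2049 0.03  ]
roller top L,R,near [0.5241 0.2232 0.1102] [0.5241 0.1892 0.1102] [0.5059 0.2062 0.1102] far [0.5405 0.2062 0.1102]
bore [array([0.5235, 0.2148, 0.1102]), array([0.5235, 0.1975, 0.1102]), array([0.5321, 0.2062, 0.1102]), array([0.5146, 0.2062, 0.1102])]
roller bottom far [0.5405 0.2056 0.0802]
```

Roller and pin agree to within 0.5 mm. Going down slowly.

carry_out(rows=[[[0,0.0005,0.006,0],[0,0.0005,0.012,0],[0,0.0005,0.018,0],[0,0.0005,0.024,0],[0,0.0005,0.024,0]]])

```text
clock: 7.68
position: [0.5211, 0.2038, 0.0629]
tool_rot: [3.141, 0.002, 0.0]
force: [0.2, 0.3, -1.1]
grip_width: 0.0343
finger_force: 26.2
```

carry_out(rows=[[[0,0,0.006,0],[0,0,0.012,0],[0,0,0.017,0],[0,0,0.021,0],[0,0,0.024,0],[0,0,0.0245,0],[0,0,0.0245,0]]])

```text
clock: 8.27
position: [0.5217, 0.204, 0.0396]
tool_rot: [3.142, 0.0, 0.0]
force: [-0.0, -0.5, -0.6]
grip_width: 0.034
finger_force: 26.2
```

carry_out(rows=[[[0,0,0.0008,0],[0,0,0.0015,0],[0,0,0.0015,0]]])

```text
clock: 8.52
position: [0.5218, 0.2041, 0.0393]
tool_rot: [-3.142, -0.001, 0.0]
force: [-6.3, -2.9, 19.2]
grip_width: 0.0342
finger_force: 28.3
```

carry_out(rows=[[[0,0,0,0],[0,0,0,0],[0,0,0,0],[0,0,0,0],[0,0,0,0],[0,0,0,0]]], grip=0.055)

```text
clock: 9.02
position: [0.5217, 0.204, 0.0382]
tool_rot: [-3.142, 0.0, 0.0]
force: [0.3, -0.1, -0.5]
grip_width: 0.0549
finger_force: 0.0
```

carry_out(rows=[[[0,0,-0.01,0],[0,0,-0.03,0],[0,0,-0.06,0],[-0.01,0,-0.09,0],[-0.03,0.01,-0.11,0],[-0.06,0.02,-0.12,0],[-0.08,0.035,-0.12,0],[-0.1,0.05,-0.12,0],[-0.115,0.065,-0.12,0],[-0.115,0.08,-0.12,0],[-0.115,0.085,-0.12,0],[-0.115,0.085,-0.12,0]]])

```text
clock: 10.02
position: [0.4071, 0.1182, 0.1589]
tool_rot: [3.142, -0.001, -0.002]
force: [-0.2, -0.3, 0.9]
grip_width: 0.0552
finger_force: 0.0
```

```bash
cat > g.py <<'E'
from h import *
import pickle
np.set_printoptions(precision=4,suppress=True)
s=bot.observe();print(s["clock"],s["position"],s["tool_rot"])
F={n:bot.grab_frame(n) for n in("wrist","top","side")};save(F["wrist"],"w4.png")
for l,z in(("tab",.062),("pivot",.012),("idler_seat",.03),("wide_roller",.03)):
  for n,f in F.items():
    r=bot.spot_point(f,l)
    if r: print(l,n,np.array(r[0]["position"]),round(r[0]["conf"],2),atz(f,r[0]["position"],z))
E
python3 g.py
```

```text
10.0167 [0.4071 0.1182 0.1589] [ 3.1416 -0.0009 -0.0015]
tab wrist [329.1 102.2] 0.78 [0.4797 0.1146 0.062 ]
tab top [287.8 210.1] 0.85 [0.4737 0.1095 0.062 ]
tab side [312.9 188.9] 0.65 [0.4736 0.0998 0.062 ]
pivot wrist [474.6  40.7] 0.61 [ 0.5274 -0.0026  0.012 ]
pivot top [327.9 195.9] 0.56 [ 0.5252 -0.0094  0.012 ]
pivot side [338.5 220.4] 0.67 [0.531  0.0054 0.012 ]
idler_seat wrist [206.6  40. ] 0.73 [0.525  0.2051 0.03  ]
idler_seat top [254.1 193.4] 0.67 [0.5253 0.2147 0.03  ]
idler_seat side [325.5 178.1] 0.9 [0.5317 0.2199 0.03  ]
wide_roller wrist [206.5  41.9] 0.91 [0.5237 0.2053 0.03  ]
wide_roller top [258.7 197.1] 0.49 [0.5143 0.2004 0.03  ]
wide_roller side [323.1 179.5] 0.63 [0.5226 0.2115 0.03  ]
```

View pics/w4.png

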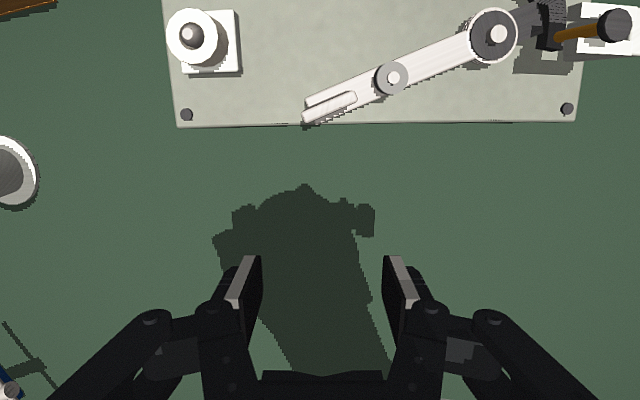

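The roller is seated on the block, with the pin tip showing through at (190,33). The tab is at rest at about (328,108), edge-on. Closing the gripper and going to the tab's −x side, turned to the lever's angle.

carry_out(rows=[[[0,0.005,0.02,-3],[0.01,0.014,0.045,-8],[0.02,0.014,0.07,-13],[0.03,0.014,0.09,-18],[0.0395,0.014,0.105,-21.5],[0.0395,0.014,0.114,-21.5],[0.0395,0.014,0.114,-21.5],[0.0395,0.014,0.114,-21.5]]], grip=0.0)

```text
clock: 11.43
position: [0.4456, 0.1049, 0.0444]
tool_rot: [3.142, 0.001, 0.373]
force: [-0.5, 0.8, 0.5]
grip_width: 0.0
finger_force: 0.0
```

```bash
python3 - <<'E'
from h import *
s=bot.observe();p=s["position"];y=s["tool_rot"][2];print(s["clock"],p,s["tool_rot"],s["force"],s["grip_width"])
R=np.array([[np.cos(y),np.sin(y)],[-(-np.sin(y)),-np.cos(y)]])
piv=np.array([.524,-.005])
for th in (-.12,0,.1,.2,.3,.4,.5,.6,.7,.74):
    ph=max(th,0)-.375;u=np.array([np.sin(ph),np.cos(ph)]);n=np.array([np.cos(ph),-np.sin(ph)])
    q=piv+.130*u-.015*n-p[:2]
    print(th,np.round(R@q,4),round(np.degrees(ph+y),1))
E
```

```text
11.4333 [0.44555642 0.10492984 0.04440108] [3.14158817e+00 1.02691040e-03 3.73442520e-01] [-0.4850454   0.81181033  0.45246791] 2.805937049009927e-05
-0.12 [0.0177 0.001 ] -0.1
0 [0.0177 0.001 ] -0.1
0.1 [0.0308 0.0001] 5.6
0.2 [0.0439 0.0006] 11.4
0.3 [0.0568 0.0023] 17.1
0.4 [0.0695 0.0053] 22.8
0.5 [0.0819 0.0096] 28.6
0.6 [0.0938 0.0151] 34.3
0.7 [0.105  0.0218] 40.0
0.74 [0.1093 0.0247] 42.3
```

carry_out(rows=[[[0.008,0.001,0,0],[0.014,0.001,0,0],[0.0177,0.001,0,0],[0.024,0.0005,0,3],[0.031,0,0,5.6],[0.0375,0,0,8.5],[0.044,0.0005,0,11.4],[0.0505,0.0015,0,14],[0.057,0.0025,0,17],[0.063,0.004,0,20],[0.0695,0.0055,0,23],[0.0695,0.0055,0,23]]])

```text
clock: 12.43
position: [0.5133, 0.126, 0.0446]
tool_rot: [-3.141, 0.0, -0.029]
force: [-4.8, 2.2, 0.8]
grip_width: -0.0001
finger_force: 0.0
```

```bash
cat > k.py <<'E'
from h import *
s=bot.observe();p=s["position"];y=s["tool_rot"][2];print(s["clock"],p,s["tool_rot"],s["force"])
R=np.array([[np.cos(y),np.sin(y)],[np.sin(y),-np.cos(y)]])
piv=np.array([.524,-.005])
for th in (.4,.5,.6,.65,.7,.74,.77):
    ph=th-.375;u=np.array([np.sin(ph),np.cos(ph)]);n=np.array([np.cos(ph),-np.sin(ph)])
    print(th,np.round(R@(piv+.130*u-.015*n-p[:2]),4),round(np.degrees(ph+y),1))
E
python3 k.py
```

```text
12.4333 [0.51331547 0.12600368 0.04455779] [-3.14128652e+00  2.93034495e-04 -2.88233505e-02] [-4.7831195   2.15434838  0.79771362]
0.4 [-0.001   0.0007] -0.2
0.5 [ 0.012  -0.0002] 5.5
0.6 [0.0251 0.0002] 11.2
0.65 [0.0316 0.0009] 14.1
0.7 [0.0381 0.0019] 17.0
0.74 [0.0432 0.003 ] 19.3
0.77 [0.047  0.0039] 21.0
```

Contact is made at about 5 N, with the lever near 0.4. Pushing on past the crest.

carry_out(rows=[[[0.006,0,0,3],[0.012,0,0,5.5],[0.0185,0,0,8.5],[0.025,0,0,11],[0.0315,0.001,0,14],[0.036,0.0015,0,16],[0.0395,0.002,0,18],[0.0395,0.002,0,18],[0.0395,0.002,0,18],[0.0395,0.002,0,18]]])

```text
clock: 13.27
position: [0.5515, 0.1231, 0.0445]
tool_rot: [-3.141, 0.001, -0.338]
force: [-6.3, 3.1, 0.8]
grip_width: -0.0002
finger_force: 0.0
```

```bash
python3 k.py; python3 - <<'E'
from h import *
F={n:bot.grab_frame(n) for n in("wrist","top")}
save(F["wrist"],"w5.png")
E
```

```text
13.2667 [0.55150992 0.12310015 0.04447228] [-3.14144315e+00  1.31360571e-03 -3.37960937e-01] [-6.25060063  3.10801082  0.78890363]
0.4 [-0.0378  0.0109] -17.9
0.5 [-0.0256  0.0061] -12.2
0.6 [-0.013   0.0025] -6.5
0.65 [-0.0066  0.0012] -3.6
0.7 [-0.0002  0.0002] -0.7
0.74 [ 0.005  -0.0004] 1.5
0.77 [ 0.009  -0.0007] 3.3
```

View pics/w5.png

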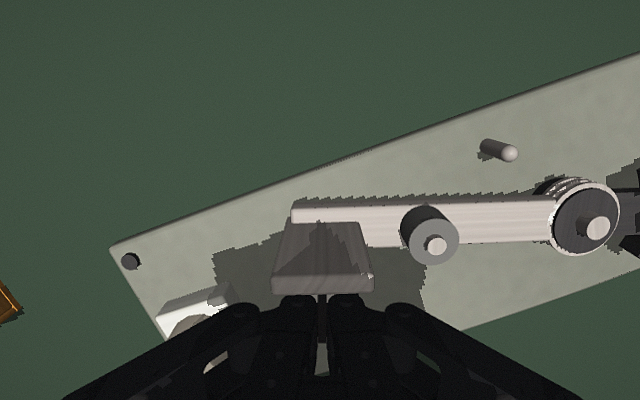

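The wrist view shows the closed fingers flat against the tab at about (325,290). The lever is at roughly 0.70 rad. Edging towards the stop for margin.

carry_out(rows=[[[0.001,0,0,0],[0.002,0,0,0.5],[0.003,0,0,1],[0.003,0,0,1],[0.003,0,0,1],[0.003,0,0,1]]])

```text
clock: 13.87
position: [0.5543, 0.1221, 0.0445]
tool_rot: [-3.141, 0.001, -0.355]
force: [-6.9, 3.6, 1.6]
grip_width: -0.0002
finger_force: 0.0
```

carry_out(rows=[[[0.001,0,0,0],[0.002,0,0,0],[0.002,0,0,0],[0.002,0,0,0],[0.002,0,0,0],[0.002,0,0,0]]])

```text
clock: 14.37
position: [0.5562, 0.1214, 0.0445]
tool_rot: [-3.141, 0.001, -0.355]
force: [-6.7, 2.4, 1.9]
grip_width: -0.0001
finger_force: 0.0
```

carry_out(rows=[[[0.001,0,0,0],[0.0015,0,0,0],[0.002,0,0,0],[0.002,0,0,0],[0.002,0,0,0]]])

```text
clock: 14.78
position: [0.5579, 0.1208, 0.0445]
tool_rot: [-3.141, 0.002, -0.355]
force: [-7.7, 4.5, 1.7]
grip_width: 0.0002
finger_force: 0.0
```

```bash
cat > m.py <<'E'
from h import *
s=bot.observe();print(s["clock"],s["position"],s["force"])
f=bot.grab_frame("wrist");save(f,"w6.png")
for l,z in(("tab",.062),("pivot",.012)):
    r=bot.spot_point(f,l)
    if r: print(l,r[0],atz(f,r[0]["position"],z))
# lever bar top edges at z=.036
E
python3 m.py; python3 k.py
```

```text
14.7833 [0.55788484 0.12082565 0.04448815] [-7.68017975  4.45682721  1.72290339]
tab {'position': [322.1, 253.4], 'conf': 0.7} [0.57299642 0.11666701 0.062     ]
pivot {'position': [554.5, 215.4], 'conf': 0.85} [ 0.5248104 -0.0065464  0.012    ]
14.9333 [0.55784839 0.1208362  0.04447577] [-3.14146584e+00  1.71636985e-03 -3.55371467e-01] [-7.9155397   4.72325708  2.61877093]
0.4 [-0.0443  0.0116] -18.9
0.5 [-0.0322  0.0066] -13.2
0.6 [-0.0197  0.0028] -7.5
0.65 [-0.0133  0.0014] -4.6
0.7 [-0.0069  0.0003] -1.7
0.74 [-0.0017 -0.0004] 0.6
0.77 [ 0.0022 -0.0007] 2.3
```

View pics/w6.png

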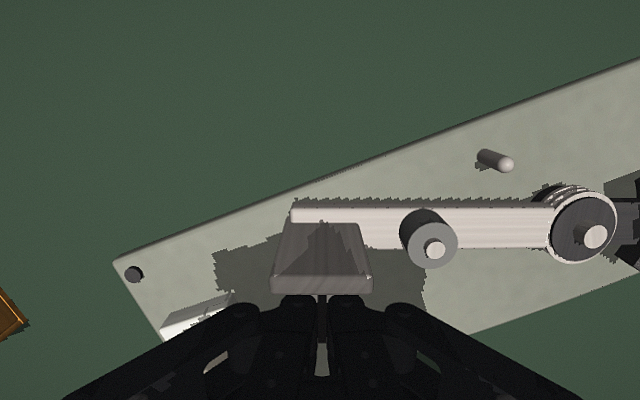

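```bash
python3 -c "
from workcell import bot
print(bot.job_done())"
```

```text
the job is handed in; nothing more can be done
None
```

I put the wide-bored roller fully down on the idler pin, let go of it, and left the narrow one untouched on the bench. I then pushed the lever back to about 0.74 rad (estimated) and handed in with the gripper still pressing the tab at about 9 N. I judged the pawl to be in its notch from the lever angle, not by seeing it, and the hand-in returned no verdict.

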